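Put away spices, cup and tin in the kitchen trays

ROBOT

A 6-joint arm with a two-finger parallel gripper is mounted at the origin on the work surface. World frame = base frame: x ahead of the robot, y to its left, z up, the work surface at z = 0. Lengths are in m, angles in rad, forces in N, time in s.
With the tool pointing down it reaches from about 0.275 to 0.975 m from the base axis. Payload 8.4 kg.
Tool frame: the origin (TCP) lies midway between the tips of the shut fingers; the grasp point (between the pads) lies 19 mm behind it; z points along the fingers, y is the direction in which the jaws open and shut (so a half turn about z gives the same grasp; the last joint's range is limited). The gripper opens to 92 mm and grips with 3 to 60 N. Pads are 20 mm wide; open, the fingers measure 128 mm over their backs; the gripper's body (75 mm by 189 mm) begins 69 mm behind the grasp point.
Start: joints at [-1.129, 0.353, 1.633, -0, 1.155, -0.002], TCP at [0.268, -0.564, 0.215] pointing down, gripper open.
Joint ranges: [-2.63, 2.63], [-0.92, 2.1], [0.06, 2.66], [-1.3, 4.44], [0, 2.69], [-3.02, 3.02]. Speed limits (rad/s): [2.22, 2.22, 2.79, 3.14, 3.14, 3.14].

INTERFACE

Orientations are given as a 3x3 rotation matrix whose columns are the frame's x, y, z axes.
In Python, from workcell import arm gives the robot as it stands.
- The arm moves only by the tool drive_tool, never from a script. Its argument "targets" is text: rows parted by semicolons, each of 4 numbers parted by spaces: the shift along the tool's x, y, z in units of 25 mm (1.0 is 25 mm), then the turn about the tool's z in rad. A call has 1 to 5 rows; each row is the pose to reach, as a shift and turn from the pose commanded when the call began, along the tool's axes at that moment; what a row does not reach only later rows make up. A row lasts 1/12 s, in which the tool goes at most 41.7 mm and 7.16 degrees, less where a joint would pass 70% of its speed; a pose out of reach is approached as far as the arm can. A call with a gripper value outside its range is refused whole. "hand" is the opening, from -1 (shut) to 1 (fully open), set as the call begins (left out, the last holds). The fingers move at their own pace and stop on an object; "grip_force" is the grip in N (left out, the last holds). Time passes only in rows, so rows that repeat a pose let the fingers close. It gives the time, the measured TCP pose, the force and the opening at its end, in the units of the state.
- arm.sense(): the state, without advancing time (a new reading comes with each control period).
- arm.read_camera(name): name is "side" or "top" or "wrist"; returns the picture (400x640x3 uint8, red, green, blue); there is no depth.
- arm.camera_params(name): a dict with "fx", "fy", "cx", "cy" (pixels), "R" (3x3) and "t" (3): a world point X has camera coordinates R X + t. Camera axes: x right, y down, z forward; pixel columns grow to the right and rows downward; lengths in m; the calibration is good to about 2 mm. A picture is of the moment at which its call begins: read the wrist's pose just before it. camera_params takes no time and is no camera call; for the wrist camera it gives the pose at the moment of the call.
- arm.job_done(): hands the job in, once; it reports no verdict.
The state is a dict: "time": time; "q": joint angles; "qvel": joint speeds; "effort": joint torques, N m; "tcp_pos": TCP position; "tool_rot": TCP orientation; "force": force on the tool from outside, world axes, zero at the start; "wrist_torque": the same for the moment, N m; "grip_width": opening from 0.0 (shut) to 1.0 (fully open).
Only numpy, scipy, OpenCV 4.12 (cv2) and the standard library are available. Lean on these libraries where they do the work, as an engineer would, in place of code of your own. Each camera call takes 0.05 s, during which the arm holds its last target.

TASK

Tidy the mixed things on the kitchen counter into the trays where they belong: both amber spice jars (red cap and yellow cap) in the brown wooden tray, the blue espresso cup in the green tray and the food tin in the grey tray. Set each one down standing upright on the floor of its tray, without dropping it, and leave the pepper mill and the oil bottle standing where they are.

Things in the scene. Friction and masses are not known exactly. Their poses are not given: they have to be found in the camera images.
- red_jar_mid (a point): amber glass spice jar with a pale paper label and a red cap, loose, standing upright: 44 mm across, 76 mm high, about 140 g. This point is at its centre, 38 mm above its base; z is its axis, up.
- yellow_jar_mid (a point): amber glass spice jar with a pale paper label and a yellow cap, loose, standing upright: 44 mm across, 76 mm high, about 140 g. This point is at its centre, 38 mm above its base; z is its axis, up.
- cup_mid (a point): dark blue ceramic espresso cup without handle, loose, standing mouth up: 56 mm across with straight sides (from 12 mm above its base to the rim; foot 48 mm across), 60 mm high, wall 4 mm, about 130 g. This point is on its axis, 30 mm above its base; z is its axis, up.
- tin_mid (a point): full small food tin, bare steel with a broad green band and a ring-pull lid, loose, standing upright: 60 mm across, 60 mm high, about 200 g. This point is at its centre, 30 mm above its base; z is its axis, up.
- spice_tray: low open tray, dark brown wood, fixed to the counter: 140 mm along its x by 150 mm along its y outside, 28 mm high, walls and floor 5 mm thick. Origin: centre of its underside, on the counter; z up. For the spice jars; both fit side by side, for instance 35 mm either side of the centre along its y.
- cup_tray: low open tray, green plastic, fixed to the counter: 140 mm along its x by 150 mm along its y outside, 28 mm high, walls and floor 5 mm thick. Origin: centre of its underside, on the counter; z up. For the cup.
- tin_tray: low open tray, grey plastic, fixed to the counter: 140 mm along its x by 150 mm along its y outside, 28 mm high, walls and floor 5 mm thick. Origin: centre of its underside, on the counter; z up. For the tin.
- mill: turned wooden pepper mill, loose, to be left alone: at most 52 mm across, 140 mm high, standing among the things to sort. Origin: centre of its underside.
- oil: green glass oil bottle with a black cap, loose, to be left alone: 54 mm across, 170 mm high, standing among the things to sort. Origin: centre of its underside.
Things that resemble listed ones, but are neither listed nor needed, are in the scene too. Leave any purple look-alike of the part that bears red_jar_mid alone.

How it is judged:
At the end, for the whole second after the job is handed in: Spice jars in the brown tray, cup in the green, tin in the grey: centre within 55 mm (tray x) and 60 mm (tray y) of the tray centre, base within 7 mm of the tray floor, upright within 0.15 rad, at rest, released; mill and oil bottle upright (0.15 rad) and moved less than 20 mm (x of red_jar_mid in the frame of spice_tray between -0.055 and 0.055 m and y of red_jar_mid in the frame of spice_tray between -0.06 and 0.06 m and z of red_jar_mid in the frame of spice_tray between 0.035 and 0.05 m and angle between each of red_jar_mid, yellow_jar_mid, cup_mid, tin_mid, mill, oil's own z axis and vertical below 0.15 rad and linear speed of each of red_jar, yellow_jar, cup, tin below 0.02 m/s and x of yellow_jar_mid in the frame of spice_tray between -0.055 and 0.055 m and y of yellow_jar_mid in the frame of spice_tray between -0.06 and 0.06 m and z of yellow_jar_mid in the frame of spice_tray between 0.035 and 0.05 m and x of cup_mid in the frame of cup_tray between -0.055 and 0.055 m and y of cup_mid in the frame of cup_tray between -0.06 and 0.06 m and z of cup_mid in the frame of cup_tray between 0.027 and 0.042 m and x of tin_mid in the frame of tin_tray between -0.055 and 0.055 m and y of tin_mid in the frame of tin_tray between -0.06 and 0.06 m and z of tin_mid in the frame of tin_tray between 0.027 and 0.042 m and distance of each of mill, oil from where it was at the start of the episode below 0.02 m); the robot touches nothing.
It fails at once if a jar, the cup or the tin is let go (dropped) more than 25 mm above a tray floor ((height (world z) of red_jar_mid above 0.068 m and contact force between red_jar and the fingers below 0.05 N) or (height (world z) of yellow_jar_mid above 0.068 m and contact force between yellow_jar and the fingers below 0.05 N) or (height (world z) of cup_mid above 0.06 m and contact force between cup and the fingers below 0.05 N) or (height (world z) of tin_mid above 0.06 m and contact force between tin and the fingers below 0.05 N)).
It fails at once if pepper mill pushed more than 20 mm or tipped (distance of mill from where it was at the start of the episode above 0.02 m or angle between mill's own z axis and vertical above 0.35 rad).
It fails at once if oil bottle pushed more than 20 mm or tipped (distance of oil from where it was at the start of the episode above 0.02 m or angle between oil's own z axis and vertical above 0.35 rad).
It also fails if it takes over 125 s, if anything falls off the work surface, if the arm or the gripper's body presses on something with over 40 N, if the wrist force passes 120 N, or if a joint passes its speed limit or range.

## Working session

There is one attempt and no reset: what is moved stays moved. The work goes in short steps, Python scripts to look and compute and a tool call to move; the robot and the scene stay as the last step left them, time stands still between calls to the robot, and variables do not carry over. Pictures are saved under pics/ and viewed, and the job is handed in when it is done.

Besides the shell and the picture viewer there is one more tool, called after "Emit:" in YAML: its name, and indented under it one key for each argument. drive_tool: Moves the arm, as the interface text tells. Its arguments: {"type":"object","properties":{"targets":{"type":"string"},"hand":{"type":"number"},"grip_force":{"type":"number"}},"required":["targets"]}

```bash
mkdir -p pics; ls; python3 - <<'E'
from workcell import arm
import cv2
for n in ["top","side","wrist"]:
    im=arm.read_camera(n); cv2.imwrite(f"pics/{n}0.png",im[:,:,::-1])
    p=arm.camera_params(n); print(n,p)
print(arm.sense())
E
```

```text
pics
top {'fx': 369.16212467266746, 'fy': 369.16212467266746, 'cx': 321.8228466951702, 'cy': 199.3549350373611, 'R': array([[ 0.00643805, -0.99925394, -0.03808041],
       [-0.99455062, -0.0024358 , -0.10422638],
       [ 0.10405587,  0.03854391, -0.9938243 ]]), 't': array([0.01988542, 0.51292841, 0.97615875])}
side {'fx': 368.5354113691447, 'fy': 368.5354113691447, 'cx': 318.9714122206223, 'cy': 196.98576681226854, 'R': array([[-0.99637491, -0.08505599, -0.0015891 ],
       [-0.05077156,  0.60953605, -0.79113087],
       [ 0.06825903, -0.78818227, -0.61164485]]), 't': array([0.5068025 , 0.06935152, 1.01863421])}
wrist {'fx': 277.19471199559274, 'fy': 277.19471199559274, 'cx': 316.3347692054489, 'cy': 198.75147934969144, 'R': array([[ 4.29498983e-01, -9.03067019e-01, -7.63674880e-04],
       [-8.76222515e-01, -4.16936085e-01,  2.41657620e-01],
       [-2.18551430e-01, -1.03122553e-01, -9.70361279e-01]]), 't': array([-0.62407814, -0.02647416,  0.38945523])}
{'time': 0.15, 'q': array([-1.12942473e+00,  3.53533615e-01,  1.63394723e+00, -7.99375521e-06,
        1.15521573e+00, -2.38901257e-03]), 'qvel': array([-0.00144302,  0.0002078 , -0.00101204,  0.00153338,  0.00183905,
        0.00080103]), 'effort': array([ 1.38019965e-03, -5.94204891e+01, -3.34470356e+01,  6.96988986e-02,
        2.04036967e-02, -7.53558606e-05]), 'tcp_pos': array([ 0.26817773, -0.56411809,  0.2140152 ]), 'tool_rot': array([[ 9.03142091e-01,  4.29341513e-01, -4.78186878e-04],
       [ 4.29341779e-01, -9.03141543e-01,  9.95007362e-04],
       [-4.67246882e-06, -1.10393863e-03, -9.99999391e-01]]), 'force': array([0.51915878, 0.51155252, 0.08765555]), 'wrist_torque': array([-0.00092955,  0.00502133, -0.0384108 ]), 'grip_width': 0.9987639944990035}
```

View pics/top0.png

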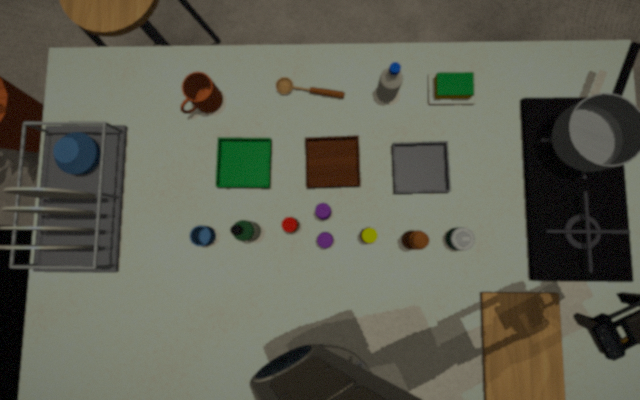

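View pics/side0.png

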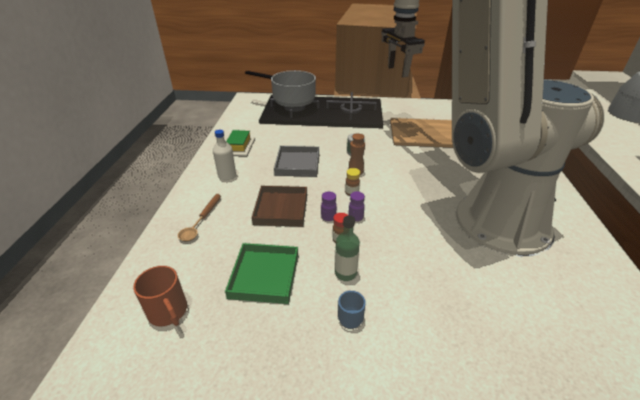

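Candidates in the top view:
- **Red cap:** the amber jar at (290,225). The purple look-alikes at (323,211) and (325,240) are to be left alone.
- **Yellow cap:** the jar at (369,235).
- **Cup:** the small blue one at (203,235). The blue bowl in the rack (76,153) and the red mug (200,93) are not it.
- **Tin:** at (460,238), not the pot.
- **Leave standing:** the oil bottle at (244,231) and the mill at (415,240). The white, blue-capped bottle at (390,83) is not needed.

Next I'll take a close crop and measure.

```bash
cat > h.py <<'E'
import numpy as np, cv2
from workcell import arm
def ray(p,u,v):
    d=p['R'].T@np.array([(u-p['cx'])/p['fx'],(v-p['cy'])/p['fy'],1.]); return -p['R'].T@p['t'],d
def onplane(p,u,v,z):
    c,d=ray(p,u,v); return c+d*(z-c[2])/d[2]
def proj(p,X):
    c=p['R']@np.asarray(X,float)+p['t']; return c[0]/c[2]*p['fx']+p['cx'],c[1]/c[2]*p['fy']+p['cy']
def blobs(im,lo,hi,box=None,amin=30):
    hsv=cv2.cvtColor(im,cv2.COLOR_RGB2HSV); m=cv2.inRange(hsv,np.array(lo),np.array(hi))
    if box: 
        k=np.zeros_like(m);x0,y0,x1,y1=box;k[y0:y1,x0:x1]=255;m&=k
    n,l,s,c=cv2.connectedComponentsWithStats(m)
    return [(s[i],c[i]) for i in range(1,n) if s[i,4]>=amin],m
E
python3 - <<'E'
from h import *
t=cv2.imread('pics/top0.png');s=cv2.imread('pics/side0.png')
a=cv2.resize(t[130:260,180:490],None,fx=2.5,fy=2.5,interpolation=cv2.INTER_CUBIC)
b=cv2.resize(s[120:335,300:400],None,fx=2.5,fy=2.5,interpolation=cv2.INTER_CUBIC)
cv2.imwrite('pics/cropt.png',a);cv2.imwrite('pics/crops.png',b)
p=arm.camera_params('top');im=t[:,:,::-1].copy()
hsv=cv2.cvtColor(im,cv2.COLOR_RGB2HSV)
for n,(u,v) in dict(red=(290,225),yel=(369,235),cup=(203,228),tin=(460,238),mill=(415,240),oil=(244,231),green=(244,163),brown=(332,162),grey=(420,167),pur=(323,211),bg=(390,200)).items(): print(n,hsv[v,u])
for n,lo,hi,box,z in [('red',(0,150,80),(10,255,255),(270,200,310,250),.076),('yel',(20,150,80),(35,255,255),(350,200,390,260),.076),('purple',(125,80,40),(165,255,255),(300,190,350,260),.076),('cup',(95,80,20),(125,255,255),(180,215,222,255),.03),('greentray',(50,120,30),(75,255,255),(200,120,290,205),.028),('brown',(0,90,20),(20,255,120),(290,120,375,205),.028)]:
    for st,c in blobs(im,lo,hi,box)[0]: print(n,st,c,onplane(p,*c,z).round(4))
E
```

```text
red [  2 233 136]
yel [ 31 255 139]
cup [105 151  66]
tin [ 30  16 114]
mill [ 13 192  93]
oil [ 65 138  48]
green [ 67 209  94]
brown [ 10 183  71]
grey [18 15 86]
pur [143 144 103]
bg [ 38  28 136]
red [282 218  16  14 176] [289.35795455 224.49431818] [0.4424 0.1035 0.076 ]
yel [361 228  16  15 189] [368.57671958 235.05820106] [ 0.4166 -0.0995  0.076 ]
purple [316 204  15  15 184] [322.76630435 210.90217391] [0.4778 0.0177 0.076 ]
purple [317 233  16  15 180] [324.58888889 239.8       ] [0.4038 0.0125 0.076 ]
cup [191 226  23  20 358] [201.90502793 235.50558659] [0.413  0.3474 0.03  ]
greentray [ 217  138   54   50 2536] [243.62697161 162.6285489 ] [0.6144 0.2393 0.028 ]
brown [ 306  136   54   52 2598] [332.21170131 161.65588915] [ 0.6168 -0.0057  0.028 ]
```

View pics/cropt.png

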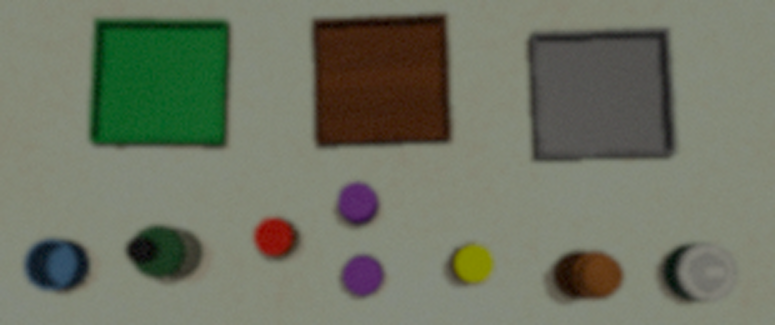

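View pics/crops.png

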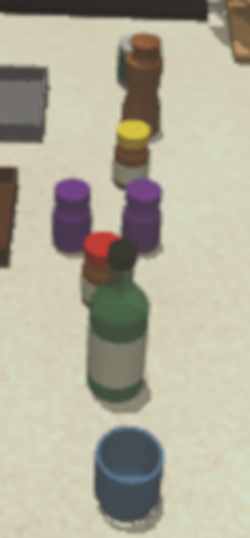

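The crops confirm the choices: a red and a yellow cap on amber jars, plus two purple-capped look-alikes. Next I'll measure the tin, mill, oil bottle and tray angles, with a side-view cross-check.

```bash
python3 - <<'E'
from h import *
p=arm.camera_params('top');ps=arm.camera_params('side');pw=arm.camera_params('wrist')
im=cv2.imread('pics/top0.png')[:,:,::-1].copy();si=cv2.imread('pics/side0.png')[:,:,::-1].copy()
print('cam',(-p['R'].T@p['t']).round(3),(-ps['R'].T@ps['t']).round(3))
s=arm.sense();Rt=s['tool_rot'];cw=-pw['R'].T@pw['t'];print('wristcam in tool',(Rt.T@(cw-s['tcp_pos'])).round(4),(Rt.T@pw['R'].T).round(3).tolist())
# tray corners
def rect(m,z,n):
    cs,_=cv2.findContours(m,cv2.RETR_EXTERNAL,cv2.CHAIN_APPROX_NONE);c=max(cs,key=cv2.contourArea)
    P=np.array([onplane(p,*q[0],z)[:2] for q in c],np.float32);r=cv2.minAreaRect(P*1000);print(n,r)
_,m=blobs(im,(50,120,30),(75,255,255),(200,120,290,205));rect(m,.028,'green')
_,m=blobs(im,(0,90,20),(20,255,120),(290,120,375,205));rect(m,.028,'brown')
h=cv2.cvtColor(im,cv2.COLOR_RGB2HSV);print(h[167,385:455:3,2].tolist())
m=((h[:,:,2]<105)*255).astype(np.uint8);k=np.zeros_like(m);k[130:205,380:460]=255;rect(m&k,.028,'grey')
# tin top: bright disc ; circles
for n,box,z in [('tin',(435,215,490,262),.06)]:
    print(h[238,440:482,:].tolist())
# side
for n,lo,hi,box,z in [('red',(0,150,80),(10,255,255),(325,205,352,225),.072),('yel',(20,150,80),(35,255,255),(340,160,365,185),.072),('cup',(95,80,20),(125,255,255),(325,285,375,335),.03)]:
    for st,c in blobs(si,lo,hi,box)[0]: print('side',n,st,c,onplane(ps,*c,z).round(4))
E
```

```text
cam [ 0.408 -0.017  1.024] [0.439 0.804 0.679]
wristcam in tool [ 0.0685 -0.0004 -0.1698] [[0.0, -0.97, -0.242], [1.0, 0.0, 0.0], [-0.0, -0.242, 0.97]]
green ((615.4967651367188, 240.03485107421875), (147.31056213378906, 137.0364532470703), 89.03390502929688)
brown ((617.1007690429688, -5.4807891845703125), (138.53233337402344, 144.39830017089844), 1.9324867725372314)
[135, 137, 109, 68, 82, 86, 87, 84, 85, 84, 86, 86, 84, 83, 83, 85, 86, 81, 81, 83, 49, 78, 134, 137]
grey ((600.7562255859375, -243.6771240234375), (144.17581176757812, 155.3855743408203), 1.7693910598754883)
[[37, 34, 134], [34, 32, 129], [34, 33, 115], [28, 38, 94], [25, 46, 72], [30, 33, 47], [69, 56, 32], [75, 122, 25], [71, 112, 25], [60, 39, 33], [42, 23, 56], [26, 20, 90], [30, 16, 114], [33, 19, 124], [33, 20, 125], [30, 17, 120], [30, 11, 113], [26, 16, 115], [30, 16, 115], [30, 15, 116], [30, 16, 114], [30, 20, 116], [27, 22, 125], [33, 20, 128], [30, 16, 130], [27, 19, 132], [30, 18, 131], [27, 19, 131], [30, 18, 130], [26, 16, 125], [30, 21, 120], [27, 21, 123], [30, 19, 124], [33, 19, 122], [38, 23, 123], [34, 30, 128], [36, 29, 132], [35, 32, 134], [33, 34, 134], [34, 30, 134], [35, 33, 133], [36, 30, 135]]
side red [334 213  13  11  92] [339.27173913 217.32608696] [0.4487 0.1009 0.072 ]
side yel [347 168  13  11 111] [353.14414414 172.76576577] [ 0.4164 -0.1025  0.072 ]
side cup [339 303  25  11  70] [351.58571429 309.68571429] [0.412  0.3407 0.03  ]
```

```bash
python3 - <<'E'
from h import *
p=arm.camera_params('top')
for n,u,v,z in [('tin',705,272,.06),('mill',597,274,.14),('oil',143,250,.17)]: print(n,onplane(p,180+u/2.5,130+v/2.5,z).round(4))
s=arm.sense();T=onplane(p,180+705/2.5,130+272/2.5,.06);T[2]=.214
print(s['tool_rot'].T@(T-s['tcp_pos'])/.025, s['tcp_pos'])
E
```

```text
tin [ 0.4087 -0.3392  0.06  ]
mill [ 0.4061 -0.2118  0.14  ]
oil [0.4256 0.2134 0.17  ]
[ 8.93690147e+00 -5.71198302e+00  6.87198851e-03] [ 0.26817773 -0.56411809  0.2140152 ]
```

Emit:
drive_tool:
  targets: "1.5 -1 0 -0.12;3 -2 0 -0.24;4.5 -3 0 -0.36;6 -4 0 -0.48;7.5 -5 0 -0.6"
  hand: 1
  grip_force: 25

```text
time: 0.57
tcp_pos: [0.3757, -0.3839, 0.2144]
tool_rot: [[0.498, 0.867, -0.0], [0.867, -0.498, 0.0], [0.0, -0.0, -1.0]]
force: [0.9, -0.1, 0.3]
grip_width: 0.999
```

```bash
python3 - <<'E'
from h import *
s=arm.sense();R=s['tool_rot'];T=np.array([.4087,-.3392,.214])
print(s['tcp_pos'],R.T@(T-s['tcp_pos'])/.025, np.arctan2(R[1,0],R[0,0])-np.pi/2)
E
```

```text
[ 0.3756978  -0.38388517  0.21441298] [2.2075021  0.25373163 0.01680143] -0.5216955511155932
```

Emit:
drive_tool:
  targets: "1 0.1 0 -0.12;2 0.2 0 -0.24;2 0.2 0 -0.36;2 0.2 0 -0.48;2 0.2 0 -0.525"

```text
time: 0.98
tcp_pos: [0.405, -0.3442, 0.2144]
tool_rot: [[-0.006, 1.0, -0.0], [1.0, 0.006, 0.0], [0.0, -0.0, -1.0]]
force: [0.0, -0.0, -0.2]
grip_width: 0.999
```

```bash
cat >> h.py <<'E'
def to(x,y,z):
    s=arm.sense();R=s['tool_rot'];T=np.array([x,y,z])
    print('tcp',s['tcp_pos'].round(4),'shift',(R.T@(T-s['tcp_pos'])/.025).round(3),'yaw',round(np.arctan2(R[1,0],R[0,0])-np.pi/2,4),'grip',round(s['grip_width'],3),'F',s['force'].round(1),'t',s['time'])
def wr(n):
    pw=arm.camera_params('wrist');im=arm.read_camera('wrist');cv2.imwrite(f'pics/{n}.png',im[:,:,::-1]);np.savez(f'pics/{n}.npz',**pw);return pw,im
def ld(n): 
    return dict(np.load(f'pics/{n}.npz')),cv2.imread(f'pics/{n}.png')[:,:,::-1].copy()
E
python3 - <<'E'
from h import *
wr('w1');to(.4087,-.3392,.214)
E
```

```text
tcp [ 0.4049 -0.3445  0.2144] shift [0.21  0.154 0.017] yaw 0.0053 grip 1.002 F [-0.2  0.3 -0.5] t 1.0333
```

View pics/w1.png

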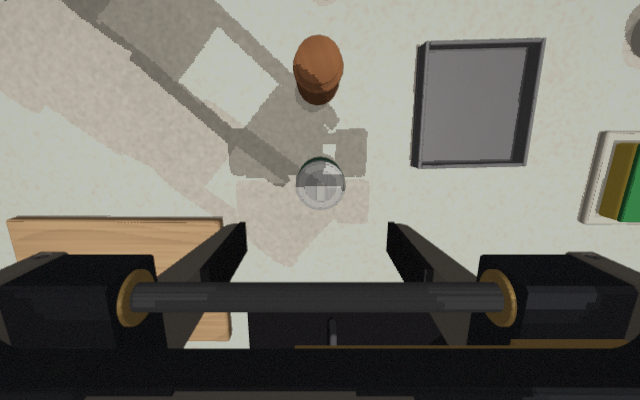

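Wrist view: tin lid disc at about (321,184), mill at (318,65), grey tray spanning (413–543, 38–167).

```bash
python3 - <<'E'
from h import *
p,im=ld('w1')
print(onplane(p,321,185,.06).round(4), onplane(p,297,185,.06)[:2],onplane(p,345,185,.06)[:2],onplane(p,321,209,.06)[:2])
c=[onplane(p,*q,.028)[:2] for q in [(425,40),(545,38),(527,166),(411,168)]];print(np.round(c,4),np.mean(c,0))
print(proj(p,(.4087,-.3392,.06)))
g=cv2.cvtColor(im,cv2.COLOR_RGB2GRAY)
print(cv2.HoughCircles(g[140:230,270:380],cv2.HOUGH_GRADIENT,1,50,param1=80,param2=15,minRadius=18,maxRadius=32))
a=im[150:225,280:365];cv2.imwrite('pics/tin.png',cv2.resize(a,None,fx=6,fy=6,interpolation=cv2.INTER_CUBIC)[:,:,::-1])
E
```

```text
[ 0.4112 -0.3398  0.06  ] [ 0.38264479 -0.33993844] [ 0.43980389 -0.339566  ] [ 0.41153879 -0.36947888]
[[ 0.5305 -0.1742]
 [ 0.6692 -0.1712]
 [ 0.6766 -0.3194]
 [ 0.5276 -0.323 ]] [ 0.60097321 -0.24695815]
(np.float64(318.8841843800782), np.float64(184.5307211313633))
[[[50.5 45.5 24.6]]]
```

View pics/tin.png

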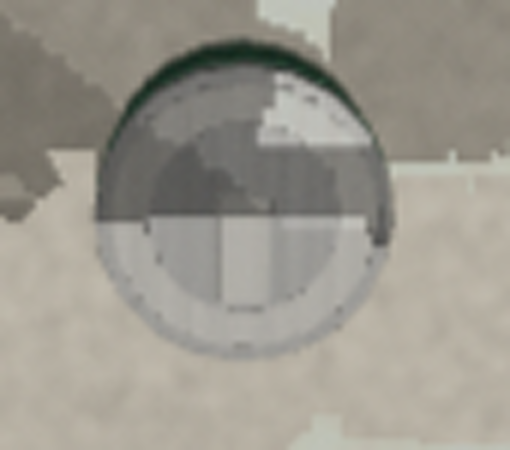

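Emit:
drive_tool:
  targets: "0.2 0.24 1.5 0;0.2 0.24 3 0;0.2 0.24 4 0;0.2 0.24 4.5 0;0.2 0.24 4.5 0"

```text
time: 1.45
tcp_pos: [0.4089, -0.3384, 0.099]
tool_rot: [[0.004, 1.0, -0.004], [1.0, -0.004, 0.004], [0.004, -0.004, -1.0]]
force: [-0.1, 0.4, -0.3]
grip_width: 1.0
```

```bash
python3 - <<'E'
from h import *
wr('w2');to(.411,-.340,.015)
E
```

```text
tcp [ 0.4098 -0.3393  0.1008] shift [-0.035  0.056  3.431] yaw -0.0035 grip 1.001 F [-1.1  1.  -0.2] t 1.5
```

View pics/w2.png

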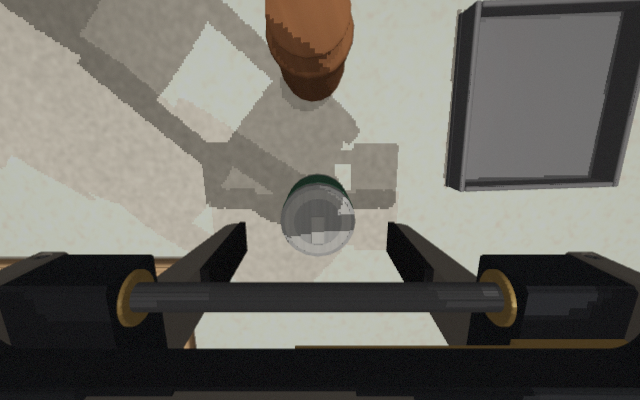

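The tin lid at (318,220) is centred between the fingers at (245–388). Descending and closing.

Emit:
drive_tool:
  targets: "0 0 1 0;0 0.05 2 0;0 0.05 3 0;0 0.05 3.4 0;0 0.05 3.4 0"

```text
time: 1.92
tcp_pos: [0.4113, -0.3395, 0.0162]
tool_rot: [[0.003, 1.0, -0.002], [1.0, -0.003, 0.002], [0.002, -0.002, -1.0]]
force: [0.7, 0.4, -0.0]
grip_width: 1.005
```

Emit:
drive_tool:
  targets: "0 0 0 0;0 0 0 0;0 0 0 0;0 0 0 0;0 0 0 0"
  hand: -1
  grip_force: 25

```text
time: 2.33
tcp_pos: [0.4121, -0.3402, 0.018]
tool_rot: [[0.002, 1.0, 0.0], [1.0, -0.002, -0.001], [-0.001, 0.0, -1.0]]
force: [-2.6, 0.5, 0.8]
grip_width: 0.66
```

Emit:
drive_tool:
  targets: "0 0 0 0;0 0 0 0;0 0 0 0;0 0 0 0;0 0 0 0"

```text
time: 2.75
tcp_pos: [0.4121, -0.3402, 0.0179]
tool_rot: [[0.002, 1.0, 0.0], [1.0, -0.002, -0.0], [-0.0, 0.0, -1.0]]
force: [-2.8, 0.6, 7.8]
grip_width: 0.648
```

```bash
python3 - <<'E'
from h import *
to(.601,-.245,.12)
E
```

```text
tcp [ 0.4121 -0.3402  0.0179] shift [ 3.822  7.55  -4.083] yaw -0.002 grip 0.648 F [-2.8  0.6  7.8] t 2.75
```

Width 0.648 × 92 = 59.6 mm, so the tin is held. Lifting.

Emit:
drive_tool:
  targets: "0 0 -1 0;0 0 -2 0;0 0 -3 0;0 0 -3.5 0;0 0 -3.5 0"

```text
time: 3.17
tcp_pos: [0.4136, -0.3412, 0.1075]
tool_rot: [[0.002, 1.0, 0.004], [1.0, -0.002, -0.003], [-0.003, 0.004, -1.0]]
force: [0.9, 0.3, -2.6]
grip_width: 0.648
```

Emit:
drive_tool:
  targets: "0.7 1.4 0 0;1.4 2.8 0 0;2.1 4.2 0 0;2.8 5.6 0 0;3.4 6.8 0 0"

```text
time: 3.58
tcp_pos: [0.5836, -0.2537, 0.1032]
tool_rot: [[0.002, 1.0, -0.001], [1.0, -0.002, 0.001], [0.001, -0.001, -1.0]]
force: [-0.3, -0.3, -2.7]
grip_width: 0.649
```

Emit:
drive_tool:
  targets: "0.3 0.6 0 0;0.4 0.75 0 0;0.4 0.75 0 0;0.4 0.75 0 0"

```text
time: 3.92
tcp_pos: [0.5995, -0.2452, 0.1033]
tool_rot: [[0.002, 1.0, -0.002], [1.0, -0.002, 0.001], [0.001, -0.002, -1.0]]
force: [0.3, -1.1, -2.8]
grip_width: 0.648
```

```bash
python3 - <<'E'
from h import *
wr('w3');to(.601,-.245,.0235)
p=arm.camera_params('top');cv2.imwrite('pics/top1.png',arm.read_camera('top')[:,:,::-1])
E
```

```text
tcp [ 0.5993 -0.2456  0.1037] shift [0.023 0.073 3.206] yaw -0.0023 grip 0.65 F [-0.5 -0.3 -2.5] t 3.9667
```

View pics/w3.png

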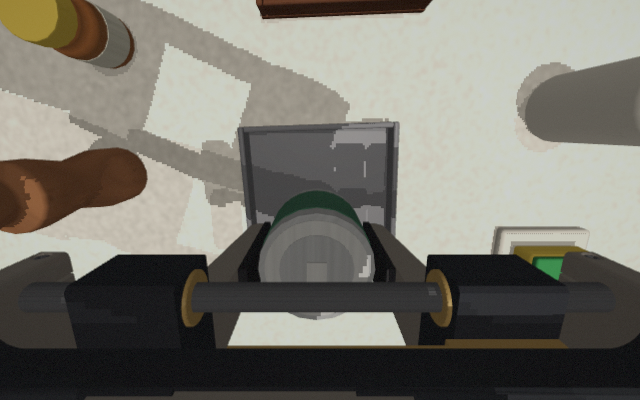

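The tin at (318,265) hangs over the grey tray between its side walls (245, 393). Lowering.

Emit:
drive_tool:
  targets: "0 0.07 1 0;0 0.07 2 0;0 0.07 2.7 0;0 0.07 2.95 0;0 0.07 3.1 0"

```text
time: 4.43
tcp_pos: [0.6011, -0.2458, 0.0261]
tool_rot: [[0.003, 1.0, -0.002], [1.0, -0.003, 0.001], [0.001, -0.002, -1.0]]
force: [-0.1, 0.4, -1.9]
grip_width: 0.646
```

Emit:
drive_tool:
  targets: "0 0 0.05 0;0 0 0.1 0;0 0 0.1 0;0 0 0.1 0"

```text
time: 4.77
tcp_pos: [0.6033, -0.2457, 0.0256]
tool_rot: [[0.002, 1.0, 0.001], [1.0, -0.002, -0.001], [-0.001, 0.001, -1.0]]
force: [0.5, -0.7, -2.1]
grip_width: 0.649
```

Emit:
drive_tool:
  targets: "0 0 0.05 0;0 0 0.1 0;0 0 0.13 0;0 0 0.13 0;0 0 0.13 0"

```text
time: 5.18
tcp_pos: [0.6032, -0.2455, 0.0229]
tool_rot: [[0.002, 1.0, 0.001], [1.0, -0.002, -0.0], [-0.0, 0.001, -1.0]]
force: [-2.7, 0.5, 10.7]
grip_width: 0.651
```

Contact (+10.7 N). Opening.

Emit:
drive_tool:
  targets: "0 0 0 0;0 0 0 0;0 0 0 0;0 0 0 0"
  hand: 0.7

```text
time: 5.52
tcp_pos: [0.6028, -0.2453, 0.0213]
tool_rot: [[0.002, 1.0, 0.0], [1.0, -0.002, -0.0], [-0.0, 0.0, -1.0]]
force: [0.4, -1.1, -0.6]
grip_width: 0.85
```

Emit:
drive_tool:
  targets: "0 0 -1 0;0 0 -2.5 0;0 0 -4 0;0 0 -5.5 0;0 0 -7 0"

```text
time: 5.93
tcp_pos: [0.6024, -0.2452, 0.1979]
tool_rot: [[0.002, 1.0, -0.0], [1.0, -0.002, 0.0], [0.0, -0.0, -1.0]]
force: [0.5, -0.5, -0.4]
grip_width: 0.85
```

```bash
python3 - <<'E'
from h import *
wr('w4');to(.4166,-.1,.2)
E
```

```text
tcp [ 0.6061 -0.2467  0.2062] shift [ 5.853 -7.592  0.156] yaw -0.002 grip 0.852 F [ 2.6 -0.9  5.3] t 5.9833
```

View pics/w4.png

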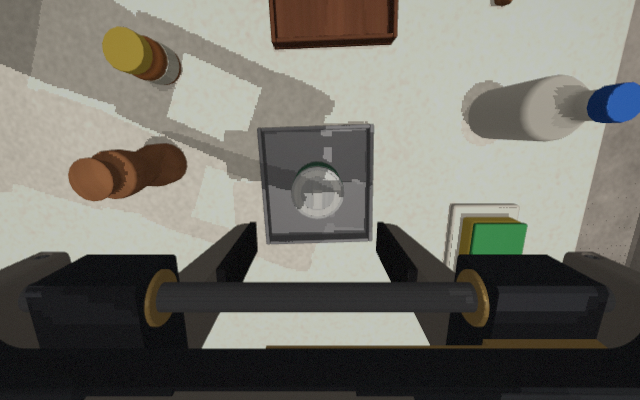

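The tin stands upright in the grey tray (disc at (318,190)). Next is the yellow jar.

Emit:
drive_tool:
  targets: "1.1 -1.2 0 0;2.2 -2.4 0 0;3.3 -3.6 0 0;4.4 -4.8 0 0;5.5 -6 0 0"
  hand: 1

```text
time: 6.4
tcp_pos: [0.4513, -0.1065, 0.1959]
tool_rot: [[0.002, 1.0, -0.0], [1.0, -0.002, 0.0], [0.0, -0.0, -1.0]]
force: [0.9, 0.5, 0.4]
grip_width: 0.997
```

Emit:
drive_tool:
  targets: "0.3 -1 0 0;0.3 -1.6 0 0;0.3 -1.6 0 0;0.3 -1.6 0 0"

```text
time: 6.73
tcp_pos: [0.4133, -0.1, 0.1967]
tool_rot: [[0.002, 1.0, 0.001], [1.0, -0.002, -0.0], [-0.0, 0.001, -1.0]]
force: [0.8, 0.3, 0.6]
grip_width: 0.998
```

```bash
python3 - <<'E'
from h import *
p,im=wr('w5');to(.4166,-.1,.2)
for st,c in blobs(im,(20,150,80),(35,255,255),(200,60,450,260))[0]: print(st,c,onplane(p,*c,.076).round(4))
E
```

```text
tcp [ 0.4141 -0.1003  0.1967] shift [ 0.012  0.1   -0.132] yaw -0.0023 grip 0.997 F [ 0.8 -0.1 -0.1] t 6.7833
[302 176  35  35 625] [316.5664 189.6608] [ 0.4144 -0.094   0.076 ]
```

View pics/w5.png

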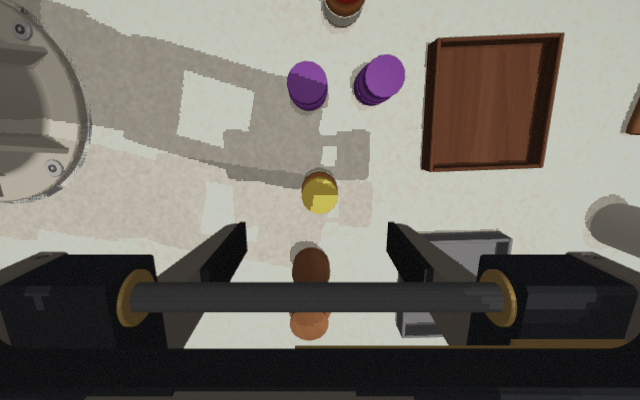

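```bash
python3 - <<'E'
from h import *
p,im=ld('w5')
print(onplane(p,319.5,194.5,.076).round(4))
c=[onplane(p,*q,.028)[:2] for q in [(428,38),(564,33),(545,165),(420,170)]];print(np.round(c,4),np.mean(c,0))
E
```

```text
[ 0.4175 -0.0994  0.076 ]
[[ 0.5373  0.0659]
 [ 0.686   0.0706]
 [ 0.6939 -0.0742]
 [ 0.5415 -0.08  ]] [ 0.61467532 -0.00442812]
```

The yellow cap at (320,194) gives (0.4175, −0.099), which agrees with the top view.

Emit:
drive_tool:
  targets: "0.05 0.14 1.5 0;0.05 0.14 3 0;0.05 0.14 4.4 0;0.05 0.14 5.6 0;0.05 0.14 6.6 0"

```text
time: 7.2
tcp_pos: [0.4173, -0.0991, 0.029]
tool_rot: [[0.003, 1.0, -0.001], [1.0, -0.003, 0.0], [0.0, -0.001, -1.0]]
force: [-0.5, -0.2, 0.7]
grip_width: 0.998
```

Emit:
drive_tool:
  targets: "0 0 0.4 0;0 0 0.5 0;0 0 0.5 0"

```text
time: 7.45
tcp_pos: [0.417, -0.099, 0.0178]
tool_rot: [[0.002, 1.0, -0.001], [1.0, -0.002, 0.0], [0.0, -0.001, -1.0]]
force: [-0.3, 0.0, 0.3]
grip_width: 0.998
```

Emit:
drive_tool:
  targets: "0 0 0 0;0 0 0 0;0 0 0 0;0 0 0 0;0 0 0 0"
  hand: -1

```text
time: 7.87
tcp_pos: [0.417, -0.0988, 0.0195]
tool_rot: [[0.002, 1.0, 0.001], [1.0, -0.002, -0.0], [-0.0, 0.001, -1.0]]
force: [-0.8, -0.3, -1.2]
grip_width: 0.66
```

Emit:
drive_tool:
  targets: "0 0 0 0;0 0 0 0;0 0 0 0;0 0 0 0;0 0 0 0"

```text
time: 8.28
tcp_pos: [0.4166, -0.0988, 0.019]
tool_rot: [[0.002, 1.0, 0.0], [1.0, -0.002, -0.0], [-0.0, 0.0, -1.0]]
force: [-1.1, 1.0, 5.5]
grip_width: 0.47
```

```bash
python3 - <<'E'
from h import *
to(.614,-.040,.12)
E
```

```text
tcp [ 0.4166 -0.0988  0.019 ] shift [ 2.366  7.891 -4.038] yaw -0.002 grip 0.47 F [-1.1  1.   5.5] t 8.2833
```

Emit:
drive_tool:
  targets: "0 0 -1 0;0 0 -2 0;0 0 -3 0;0 0 -4 0;0 0 -4 0"

```text
time: 8.7
tcp_pos: [0.4188, -0.0993, 0.1224]
tool_rot: [[0.002, 1.0, 0.006], [1.0, -0.002, -0.001], [-0.001, 0.006, -1.0]]
force: [0.8, -0.1, -1.3]
grip_width: 0.476
```

Emit:
drive_tool:
  targets: "0.45 1.5 0 0;0.9 3 0 0;1.35 4.5 0 0;1.8 6 0 0;2.2 7.3 0 0"

```text
time: 9.12
tcp_pos: [0.6009, -0.0432, 0.1176]
tool_rot: [[0.002, 1.0, -0.0], [1.0, -0.002, 0.0], [0.0, -0.0, -1.0]]
force: [0.2, -0.1, -0.3]
grip_width: 0.467
```

Emit:
drive_tool:
  targets: "0.15 0.4 0 0;0.15 0.6 0 0;0.15 0.6 0 0;0.15 0.6 0 0"

```text
time: 9.45
tcp_pos: [0.6123, -0.0407, 0.1179]
tool_rot: [[0.002, 1.0, -0.003], [1.0, -0.002, -0.0], [-0.0, -0.003, -1.0]]
force: [1.0, 0.0, -0.4]
grip_width: 0.473
```

```bash
python3 - <<'E'
from h import *
wr('w6');to(.614,-.040,.024)
E
```

```text
tcp [ 0.6122 -0.0409  0.1182] shift [0.035 0.081 3.766] yaw -0.0025 grip 0.473 F [-0.2  0.6 -1.4] t 9.5
```

View pics/w6.png

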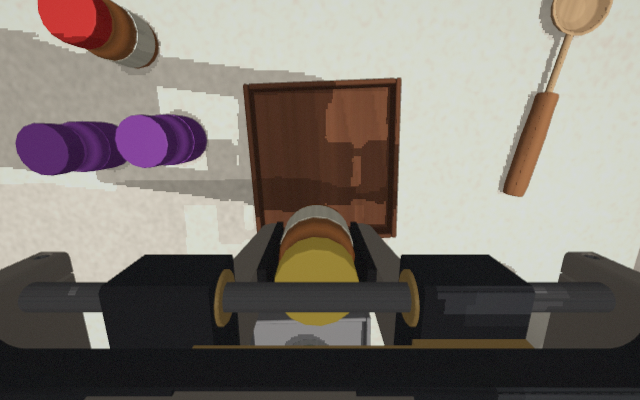

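The jar hangs over the near half of the brown tray, and the tray walls (258, 395) clear the fingers. Lowering.

Emit:
drive_tool:
  targets: "0.03 0.08 1.2 0;0.03 0.08 2.4 0;0.03 0.08 3.1 0;0.03 0.08 3.4 0;0.03 0.08 3.6 0"

```text
time: 9.92
tcp_pos: [0.6145, -0.0401, 0.028]
tool_rot: [[0.003, 1.0, -0.002], [1.0, -0.003, 0.0], [0.0, -0.002, -1.0]]
force: [0.1, 0.0, -1.1]
grip_width: 0.468
```

Emit:
drive_tool:
  targets: "0 0 0.05 0;0 0 0.1 0;0 0 0.15 0;0 0 0.15 0"

```text
time: 10.25
tcp_pos: [0.6167, -0.0397, 0.026]
tool_rot: [[0.002, 1.0, 0.001], [1.0, -0.002, -0.0], [-0.0, 0.001, -1.0]]
force: [-0.2, -0.3, -0.9]
grip_width: 0.47
```

Emit:
drive_tool:
  targets: "0 0 0.04 0;0 0 0.08 0;0 0 0.12 0;0 0 0.12 0;0 0 0.12 0"

```text
time: 10.67
tcp_pos: [0.6167, -0.0397, 0.024]
tool_rot: [[0.002, 1.0, 0.001], [1.0, -0.002, -0.0], [-0.0, 0.001, -1.0]]
force: [-4.8, 0.6, 15.6]
grip_width: 0.469
```

Emit:
drive_tool:
  targets: "0 0 0 0;0 0 0 0;0 0 0 0;0 0 0 0"
  hand: 0.5

```text
time: 11.0
tcp_pos: [0.6161, -0.0396, 0.022]
tool_rot: [[0.002, 1.0, 0.0], [1.0, -0.002, 0.0], [0.0, 0.0, -1.0]]
force: [0.3, -0.3, 0.2]
grip_width: 0.735
```

Emit:
drive_tool:
  targets: "0 0 -1 0;0 0 -2.5 0;0 0 -4 0;0 0 -5.5 0;0 0 -7 0"

```text
time: 11.42
tcp_pos: [0.6157, -0.0396, 0.1986]
tool_rot: [[0.002, 1.0, -0.0], [1.0, -0.002, 0.0], [0.0, -0.0, -1.0]]
force: [0.9, -0.5, -0.4]
grip_width: 0.747
```

```bash
python3 - <<'E'
from h import *
wr('w7');to(.4435,.102,.2)
E
```

```text
tcp [ 0.6197 -0.0399  0.2066] shift [ 5.66  -7.061  0.192] yaw -0.002 grip 0.745 F [ 2.5 -0.5  4.3] t 11.4667
```

View pics/w7.png

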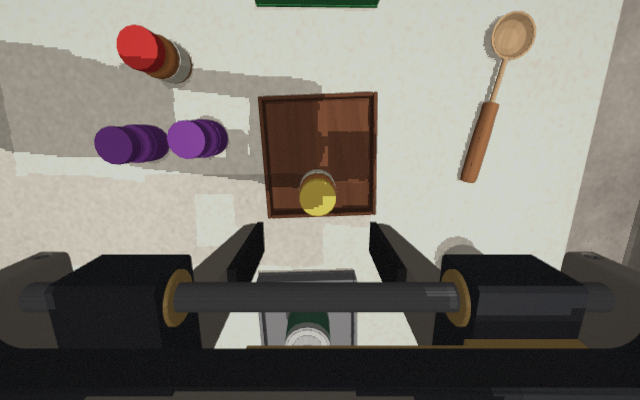

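The yellow jar stands upright in the brown tray (318,193). Next is the red jar, where I need to check clearance from the oil bottle.

Emit:
drive_tool:
  targets: "1.1 -1.1 0 0;2.2 -2.2 0 0;3.3 -3.3 0 0;4.4 -4.4 0 0;5.4 -5.4 0 0"
  hand: 1

```text
time: 11.88
tcp_pos: [0.4796, 0.0966, 0.1967]
tool_rot: [[0.002, 1.0, -0.0], [1.0, -0.002, 0.0], [0.0, -0.0, -1.0]]
force: [0.3, 1.2, 0.9]
grip_width: 0.996
```

Emit:
drive_tool:
  targets: "0.25 -0.9 0 0;0.25 -1.55 0 0;0.25 -1.55 0 0;0.25 -1.55 0 0"

```text
time: 12.22
tcp_pos: [0.4426, 0.1021, 0.1972]
tool_rot: [[0.001, 1.0, 0.001], [1.0, -0.001, 0.0], [0.0, 0.001, -1.0]]
force: [0.8, 0.2, 0.2]
grip_width: 1.001
```

```bash
python3 - <<'E'
from h import *
p,im=wr('w8');to(.4435,.102,.2)
for st,c in blobs(im,(0,150,60),(6,255,255),(200,60,450,260))[0]: print(st,c,onplane(p,*c,.076).round(4))
s=arm.read_camera('side');cv2.imwrite('pics/side1.png',cv2.resize(s[0:400,200:500],None,fx=2,fy=1.5)[:,:,::-1])
E
```

```text
tcp [0.4434 0.102  0.1973] shift [-0.001  0.002 -0.109] yaw -0.0018 grip 0.998 F [-0.1  0.3 -0.9] t 12.2667
[ 299  171   36   38 1030] [316.96407767 189.77378641] [0.444  0.1079 0.076 ]
```

View pics/w8.png

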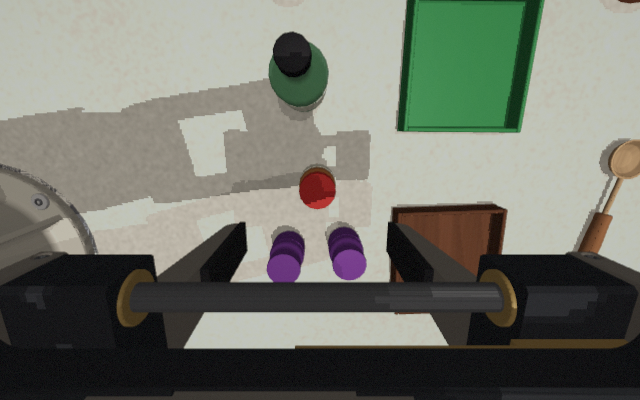

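View pics/side1.png

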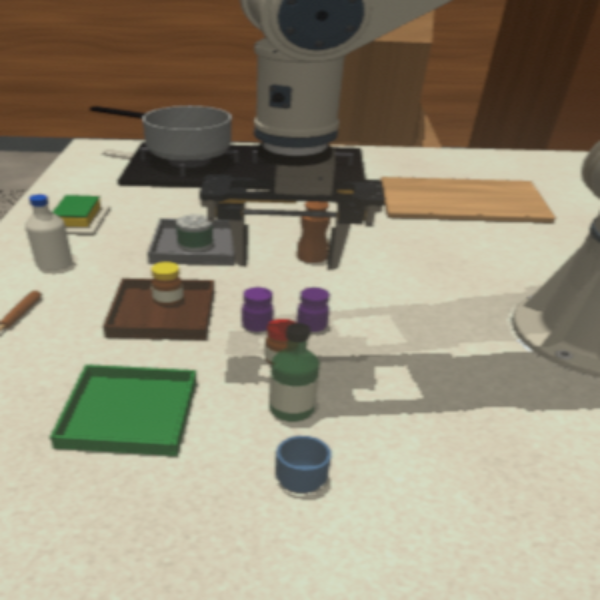

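```bash
python3 - <<'E'
from h import *
p,im=ld('w8')
a=im[150:225,280:365];cv2.imwrite('pics/red.png',cv2.resize(a,None,fx=6,fy=6,interpolation=cv2.INTER_CUBIC)[:,:,::-1])
print('oil cap',onplane(p,291,50,.17).round(4))
for v in (190,192,194):print(v,onplane(p,317.3,v,.076).round(4))
E
```

```text
oil cap [0.427  0.2205 0.17  ]
190 [0.4444 0.1077 0.076 ]
192 [0.4444 0.1055 0.076 ]
194 [0.4444 0.1033 0.076 ]
```

View pics/red.png

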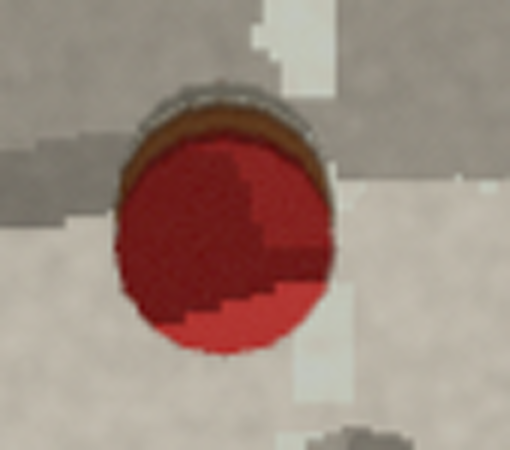

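Red cap disc at (317.5,191) gives (0.444, 0.105); the oil cap is at y=0.22, so there's enough clearance. Descending.

Emit:
drive_tool:
  targets: "0.12 0.03 1.5 0;0.12 0.03 3 0;0.12 0.03 4.4 0;0.12 0.03 5.6 0;0.12 0.03 6.6 0"

```text
time: 12.73
tcp_pos: [0.4438, 0.1044, 0.0297]
tool_rot: [[0.003, 1.0, -0.001], [1.0, -0.003, -0.0], [-0.0, -0.001, -1.0]]
force: [0.0, 0.8, 0.4]
grip_width: 0.995
```

Emit:
drive_tool:
  targets: "0 0 0.4 0;0 0 0.5 0;0 0 0.5 0"

```text
time: 12.98
tcp_pos: [0.4439, 0.1048, 0.0193]
tool_rot: [[0.003, 1.0, -0.001], [1.0, -0.003, -0.0], [-0.0, -0.001, -1.0]]
force: [-0.6, -0.4, 0.9]
grip_width: 0.998
```

Emit:
drive_tool:
  targets: "0 0 0 0;0 0 0 0;0 0 0 0;0 0 0 0;0 0 0 0"
  hand: -1

```text
time: 13.4
tcp_pos: [0.4439, 0.1051, 0.0203]
tool_rot: [[0.002, 1.0, 0.001], [1.0, -0.002, 0.0], [0.0, 0.001, -1.0]]
force: [-0.3, 0.2, -0.3]
grip_width: 0.659
```

Emit:
drive_tool:
  targets: "0 0 0 0;0 0 0 0;0 0 0 0;0 0 0 0;0 0 0 0"

```text
time: 13.82
tcp_pos: [0.4434, 0.105, 0.0197]
tool_rot: [[0.002, 1.0, -0.0], [1.0, -0.002, 0.0], [0.0, -0.0, -1.0]]
force: [-1.5, -0.3, 4.5]
grip_width: 0.472
```

```bash
python3 - <<'E'
from h import *
to(.616,.030,.12)
E
```

```text
tcp [0.4434 0.105  0.0197] shift [-2.985  6.909 -4.012] yaw -0.002 grip 0.472 F [-1.5 -0.3  4.5] t 13.8167
```

The red jar is held (43.4 mm). Checking that the state is unchanged, then lifting.

```bash
python3 - <<'E'
from h import *
to(.616,.030,.12)
E
```

```text
tcp [0.4434 0.105  0.0197] shift [-2.985  6.909 -4.012] yaw -0.002 grip 0.472 F [-1.5 -0.3  4.5] t 13.8167
```

Emit:
drive_tool:
  targets: "0 0 -1 0;0 0 -2 0;0 0 -3 0;0 0 -4 0;0 0 -4 0"

```text
time: 14.23
tcp_pos: [0.4459, 0.1055, 0.1233]
tool_rot: [[0.002, 1.0, 0.006], [1.0, -0.002, 0.001], [0.001, 0.006, -1.0]]
force: [1.4, 0.9, -1.1]
grip_width: 0.474
```

Emit:
drive_tool:
  targets: "-0.6 1.4 0 0;-1.2 2.8 0 0;-1.8 4.2 0 0;-2.4 5.6 0 0;-2.8 6.5 0 0"

```text
time: 14.65
tcp_pos: [0.6084, 0.0332, 0.1182]
tool_rot: [[0.002, 1.0, 0.001], [1.0, -0.002, -0.0], [-0.0, 0.001, -1.0]]
force: [1.3, 0.3, -0.9]
grip_width: 0.47
```

Emit:
drive_tool:
  targets: "-0.2 0.4 0 0;-0.2 0.4 0 0;-0.2 0.4 0 0;-0.2 0.4 0 0"

```text
time: 14.98
tcp_pos: [0.6138, 0.0301, 0.1186]
tool_rot: [[0.002, 1.0, -0.003], [1.0, -0.002, 0.0], [0.0, -0.003, -1.0]]
force: [0.3, 0.2, -1.0]
grip_width: 0.473
```

```bash
python3 - <<'E'
from h import *
wr('w9');to(.616,.030,.0247)
E
```

```text
tcp [0.6139 0.0302 0.119 ] shift [-0.01   0.09   3.771] yaw -0.0014 grip 0.474 F [-0.6 -0.6 -2. ] t 15.0333
```

View pics/w9.png

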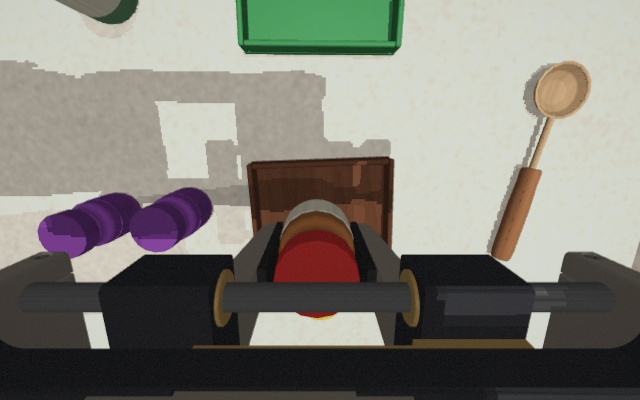

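The red jar hangs over the far half of the brown tray, clear of its walls. Lowering.

Emit:
drive_tool:
  targets: "0 0.05 1.2 0;0 0.05 2.4 0;0 0.05 3.1 0;0 0.05 3.4 0;0 0.05 3.6 0"

```text
time: 15.45
tcp_pos: [0.6156, 0.0302, 0.0287]
tool_rot: [[0.001, 1.0, -0.002], [1.0, -0.001, -0.0], [-0.0, -0.002, -1.0]]
force: [0.5, 1.1, -1.7]
grip_width: 0.47
```

Emit:
drive_tool:
  targets: "0 0 0.05 0;0 0 0.12 0;0 0 0.18 0;0 0 0.2 0;0 0 0.2 0"

```text
time: 15.87
tcp_pos: [0.6174, 0.0296, 0.0252]
tool_rot: [[0.002, 1.0, 0.001], [1.0, -0.002, 0.0], [0.0, 0.001, -1.0]]
force: [-0.9, 0.3, -1.7]
grip_width: 0.472
```

Emit:
drive_tool:
  targets: "0 0 0.04 0;0 0 0.08 0;0 0 0.08 0;0 0 0.08 0"

```text
time: 16.2
tcp_pos: [0.6176, 0.0296, 0.0247]
tool_rot: [[0.002, 1.0, 0.001], [1.0, -0.002, 0.0], [0.0, 0.001, -1.0]]
force: [-4.8, -0.9, 17.2]
grip_width: 0.47
```

Contact at the expected height. Releasing.

Emit:
drive_tool:
  targets: "0 0 0 0;0 0 0 0;0 0 0 0;0 0 0 0"
  hand: 0.5

```text
time: 16.53
tcp_pos: [0.6171, 0.0296, 0.0226]
tool_rot: [[0.002, 1.0, 0.0], [1.0, -0.002, 0.0], [0.0, 0.0, -1.0]]
force: [-0.1, -0.2, 0.0]
grip_width: 0.736
```

Emit:
drive_tool:
  targets: "0 0 -1 0;0 0 -2.5 0;0 0 -4 0;0 0 -5.5 0;0 0 -7.2 0"

```text
time: 16.95
tcp_pos: [0.6162, 0.0296, 0.2026]
tool_rot: [[0.002, 1.0, -0.002], [1.0, -0.002, -0.0], [-0.0, -0.002, -1.0]]
force: [2.0, -0.4, -0.7]
grip_width: 0.75
```

```bash
python3 - <<'E'
from h import *
wr('w10');to(.413,.347,.215)
E
```

```text
tcp [0.6207 0.0298 0.2119] shift [12.671 -8.332 -0.201] yaw -0.002 grip 0.752 F [2.7 0.  6.4] t 17.0
```

View pics/w10.png

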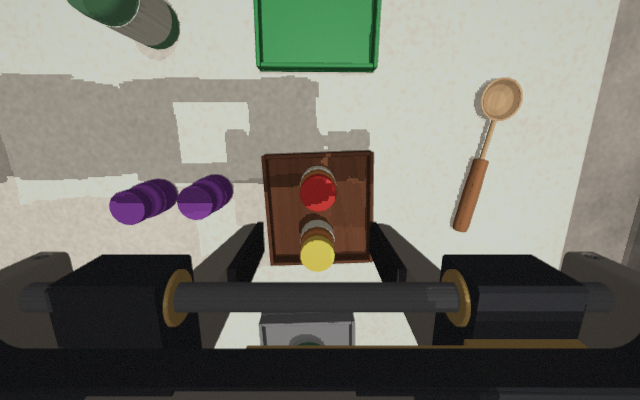

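Both jars stand upright in the brown tray (red (318,192), yellow (318,255)). Now the cup.

Emit:
drive_tool:
  targets: "1.6 0 0 0;3.2 0 0 0;4.8 0 0 0;6.4 -0.4 0 0;8 -1 0 0"
  hand: 1

```text
time: 17.42
tcp_pos: [0.5931, 0.2305, 0.2014]
tool_rot: [[0.003, 1.0, 0.001], [1.0, -0.003, 0.0], [0.0, 0.001, -1.0]]
force: [0.7, 1.5, -0.0]
grip_width: 1.001
```

Emit:
drive_tool:
  targets: "1 -1.2 0 0;2 -2.4 0 0;3 -3.6 0 0;4 -4.8 0 0;4.6 -6 0 0"

```text
time: 17.83
tcp_pos: [0.4415, 0.3459, 0.2015]
tool_rot: [[0.001, 1.0, 0.0], [1.0, -0.001, 0.001], [0.001, 0.0, -1.0]]
force: [-0.0, 0.8, 0.1]
grip_width: 1.001
```

Emit:
drive_tool:
  targets: "0 -1 0 0;0 -1.1 0 0;0 -1.1 0 0;0 -1.1 0 0"

```text
time: 18.17
tcp_pos: [0.4161, 0.3442, 0.2019]
tool_rot: [[0.002, 1.0, 0.001], [1.0, -0.002, 0.0], [0.0, 0.001, -1.0]]
force: [-0.0, 0.4, -0.5]
grip_width: 0.997
```

```bash
python3 - <<'E'
from h import *
wr('w11');to(.413,.347,.2)
E
```

```text
tcp [0.4165 0.344  0.2018] shift [ 0.118 -0.142  0.074] yaw -0.0023 grip 0.997 F [ 0.4 -0.2 -0.5] t 18.2167
```

View pics/w11.png

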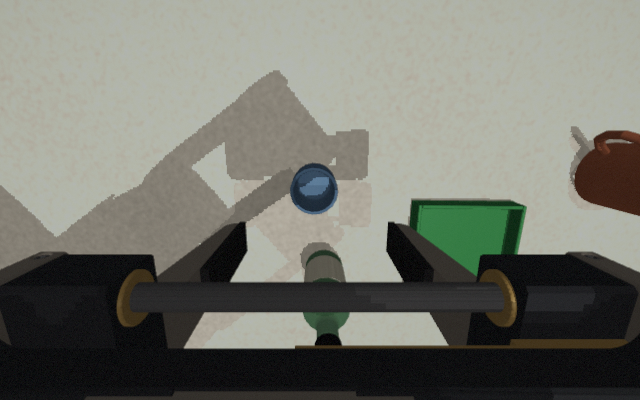

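```bash
python3 - <<'E'
from h import *
p,im=ld('w11')
b,m=blobs(im,(95,60,20),(125,255,255),(270,140,360,235),100);print([x[0] for x in b])
print(onplane(p,314.5,190,.06).round(4),onplane(p,291,190,.06)[0],onplane(p,338,190,.06)[0])
c=[onplane(p,*q,.028)[:2] for q in [(411,200),(525,205)]];print(np.round(c,4))
cv2.imwrite('pics/cup.png',cv2.resize(im[150:225,280:365],None,fx=6,fy=6,interpolation=cv2.INTER_CUBIC)[:,:,::-1])
E
```

```text
[array([ 290,  164,   48,   50, 1844], dtype=int32)]
[0.4148 0.3453 0.06  ] 0.3878066330768001 0.4418423574177203
[[0.5381 0.3251]
 [0.6853 0.3182]]
```

View pics/cup.png

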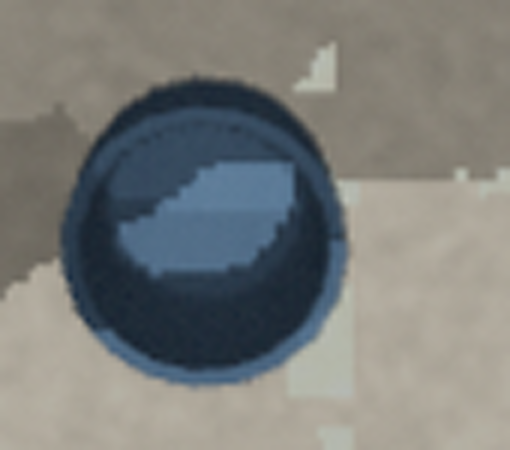

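Rim centre (314.2,190.7) gives the cup at (0.4145, 0.3445). Descending.

Emit:
drive_tool:
  targets: "0.02 -0.08 1.5 0;0.02 -0.08 3 0;0.02 -0.08 4.4 0;0.02 -0.08 5.6 0;0.02 -0.08 6.6 0"

```text
time: 18.63
tcp_pos: [0.4142, 0.3436, 0.0343]
tool_rot: [[0.004, 1.0, -0.001], [1.0, -0.004, -0.001], [-0.001, -0.001, -1.0]]
force: [-1.2, 0.4, 0.0]
grip_width: 0.997
```

Emit:
drive_tool:
  targets: "0 0 0.4 0;0 0 0.7 0;0 0 0.7 0"

```text
time: 18.88
tcp_pos: [0.4139, 0.344, 0.0184]
tool_rot: [[0.003, 1.0, -0.001], [1.0, -0.003, -0.001], [-0.001, -0.001, -1.0]]
force: [0.4, -0.3, 0.5]
grip_width: 1.003
```

Emit:
drive_tool:
  targets: "0 0 0 0;0 0 0 0;0 0 0 0;0 0 0 0;0 0 0 0"
  hand: -1
  grip_force: 20

```text
time: 19.3
tcp_pos: [0.4139, 0.3449, 0.0201]
tool_rot: [[0.002, 1.0, 0.001], [1.0, -0.002, 0.001], [0.001, 0.001, -1.0]]
force: [0.1, -1.0, 0.9]
grip_width: 0.66
```

Emit:
drive_tool:
  targets: "0 0 0 0;0 0 0 0;0 0 0 0;0 0 0 0;0 0 0 0"

```text
time: 19.72
tcp_pos: [0.4137, 0.3448, 0.0199]
tool_rot: [[0.002, 1.0, 0.0], [1.0, -0.002, 0.0], [0.0, 0.0, -1.0]]
force: [-1.0, -0.7, 6.6]
grip_width: 0.598
```

```bash
python3 - <<'E'
from h import *
to(.614,.242,.12)
E
```

```text
tcp [0.4137 0.3448 0.0199] shift [-4.094  8.022 -4.004] yaw -0.0019 grip 0.598 F [-1.  -0.7  6.6] t 19.7167
```

Emit:
drive_tool:
  targets: "0 0 -1 0;0 0 -2 0;0 0 -3 0;0 0 -4 0;0 0 -4 0"

```text
time: 20.13
tcp_pos: [0.4155, 0.3462, 0.1235]
tool_rot: [[0.002, 1.0, 0.005], [1.0, -0.002, 0.004], [0.004, 0.005, -1.0]]
force: [1.5, 0.6, -0.9]
grip_width: 0.602
```

Emit:
drive_tool:
  targets: "-0.4 1.5 0 0;-0.9 3 0 0;-1.6 4.5 0 0;-2.4 5.9 0 0;-3.2 7 0 0"

```text
time: 20.55
tcp_pos: [0.5904, 0.2631, 0.118]
tool_rot: [[0.002, 1.0, 0.0], [1.0, -0.002, -0.0], [-0.0, 0.0, -1.0]]
force: [0.5, 0.2, -2.2]
grip_width: 0.605
```

Emit:
drive_tool:
  targets: "-0.6 0.7 0 0;-0.9 1 0 0;-0.9 1 0 0;-0.9 1 0 0;-0.9 1 0 0"

```text
time: 20.97
tcp_pos: [0.6118, 0.2423, 0.1186]
tool_rot: [[0.001, 1.0, -0.002], [1.0, -0.001, -0.0], [-0.0, -0.002, -1.0]]
force: [-0.1, 0.9, -2.1]
grip_width: 0.603
```

```bash
python3 - <<'E'
from h import *
wr('w12');to(.614,.242,.0249)
E
```

```text
tcp [0.6119 0.2426 0.1189] shift [-0.024  0.088  3.759] yaw -0.0009 grip 0.599 F [ 0.2  0.2 -2.4] t 21.0167
```

View pics/w12.png

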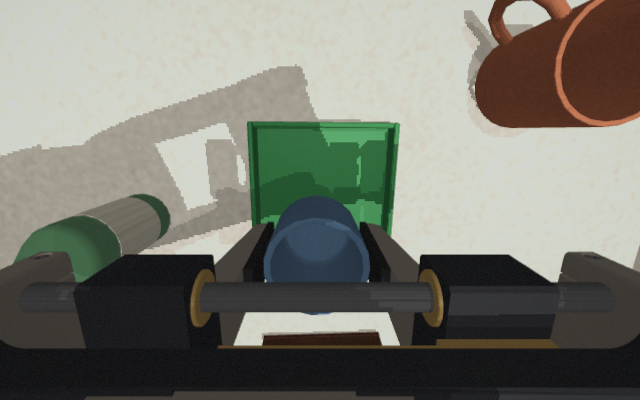

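The cup at (317,250) is centred between the green tray's walls (250, 393). Lowering.

Emit:
drive_tool:
  targets: "0 0.06 1.2 0;0 0.06 2.4 0;0 0.06 3.1 0;0 0.06 3.4 0;0 0.06 3.6 0"

```text
time: 21.43
tcp_pos: [0.6135, 0.2423, 0.0282]
tool_rot: [[0.001, 1.0, -0.002], [1.0, -0.001, -0.001], [-0.001, -0.002, -1.0]]
force: [0.9, -0.1, -1.4]
grip_width: 0.603
```

Emit:
drive_tool:
  targets: "0 0 0.05 0;0 0 0.12 0;0 0 0.18 0;0 0 0.2 0;0 0 0.2 0"

```text
time: 21.85
tcp_pos: [0.6152, 0.2418, 0.025]
tool_rot: [[0.002, 1.0, 0.001], [1.0, -0.002, 0.0], [0.0, 0.001, -1.0]]
force: [-0.2, 0.8, -2.0]
grip_width: 0.599
```

Emit:
drive_tool:
  targets: "0 0 0.04 0;0 0 0.08 0;0 0 0.08 0;0 0 0.08 0"

```text
time: 22.18
tcp_pos: [0.6153, 0.2418, 0.0248]
tool_rot: [[0.002, 1.0, 0.001], [1.0, -0.002, 0.001], [0.001, 0.001, -1.0]]
force: [-6.0, -2.8, 18.4]
grip_width: 0.597
```

Emit:
drive_tool:
  targets: "0 0 0 0;0 0 0 0;0 0 0 0;0 0 0 0"
  hand: 0.65

```text
time: 22.52
tcp_pos: [0.6149, 0.2416, 0.0223]
tool_rot: [[0.002, 1.0, 0.0], [1.0, -0.002, 0.0], [0.0, 0.0, -1.0]]
force: [0.5, 0.8, -0.1]
grip_width: 0.819
```

Emit:
drive_tool:
  targets: "0 0 -1 0;0 0 -2.5 0;0 0 -4 0;0 0 -5.5 0;0 0 -7.2 0"

```text
time: 22.93
tcp_pos: [0.6141, 0.2414, 0.2022]
tool_rot: [[0.002, 1.0, -0.002], [1.0, -0.002, -0.001], [-0.001, -0.002, -1.0]]
force: [0.5, 0.3, -0.5]
grip_width: 0.825
```

Emit:
drive_tool:
  targets: "0 0 -1.5 0;0 0 -2 0;0 0 -2 0;0 0 -2 0"

```text
time: 23.27
tcp_pos: [0.6148, 0.2416, 0.2512]
tool_rot: [[0.002, 1.0, 0.0], [1.0, -0.002, 0.0], [0.0, 0.0, -1.0]]
force: [0.9, -0.1, -0.5]
grip_width: 0.824
```

```bash
python3 - <<'E'
from h import *
wr('w13');to(.614,.242,.2)
for n in('top','side'):
    cv2.imwrite(f'pics/{n}9.png',arm.read_camera(n)[:,:,::-1])
E
```

```text
tcp [0.614  0.2413 0.2497] shift [0.029 0.003 1.987] yaw -0.002 grip 0.823 F [-1.  -0.2 -1.3] t 23.3167
```

View pics/w13.png

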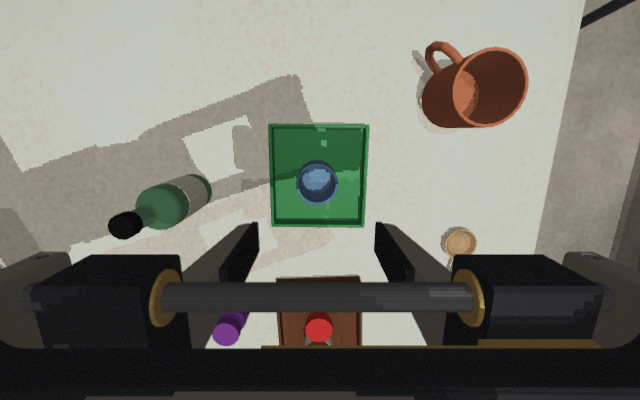

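View pics/side9.png

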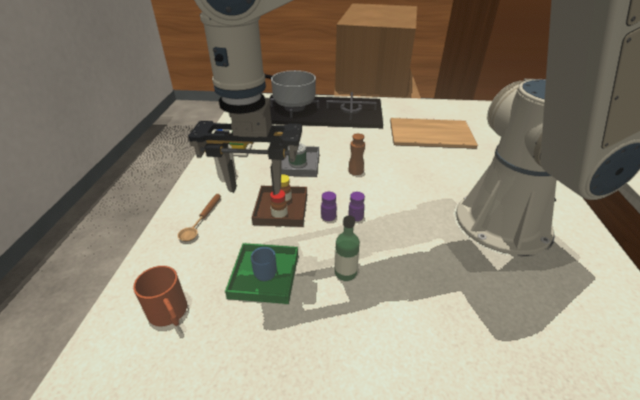

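View pics/top9.png

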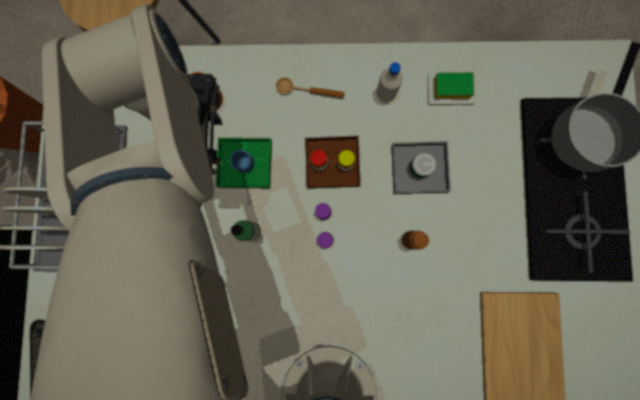

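All four stand in their trays: red (318,158), yellow (347,158), cup (242,161), tin (423,166). The oil bottle (244,231) and mill (415,240) are at their starting pixels. Handing in.

```bash
python3 - <<'E'
from h import *
p=arm.camera_params('top');im=cv2.imread('pics/top9.png')[:,:,::-1].copy()
for n,u,v,z in[('red',318,158,.081),('yel',347,158,.081),('cup',242,161,.04),('tin',424,165,.065)]: print(n,onplane(p,u,v,z)[:2].round(3))
print(arm.job_done())
E
```

```text
red [0.615 0.031]
yel [ 0.615 -0.045]
cup [0.616 0.241]
tin [ 0.6   -0.246]
the job is handed in; nothing more can be done
None
```

The job is handed in at about 23 s of the 125 s allowed. The tin is in the grey tray, both amber jars (red and yellow cap) are side by side in the brown tray, and the cup is in the green tray. I lowered each one onto its tray floor until it touched, then released it.

- **Positions:** in the last top view everything was well inside its limits.

| Thing | Tray | Distance from tray centre |
|---|---|---|
| Cup | green | within a few mm |
| Tin | grey | within a few mm |
| Red jar | brown | about 36 mm along tray y |
| Yellow jar | brown | about 40 mm along tray y (limit 60) |

- **Small disagreement:** that view puts the yellow jar at y −0.045, while the gripper released it at −0.040. Either value is fine.
- **Upright:** all four looked upright in the wrist and side views. I judged this by eye and did not measure the angles.
- **Left alone:** the oil bottle and mill are at the same top-view pixels as at the start, and the purple look-alikes did not move.
- **Failed checks:** none. `job_done()` reports no verdict, so I can't confirm how it was judged.

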